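# Snap the flip-top of a sauce bottle shut and keep it pressed

## Task

The flip-top cap of the sauce bottle has been left open. Gently swing the lid over and lower it onto the spout, press it down with the fingertips until it clicks home, and keep pressing after the click: finish with the fingertips still pressing firmly on the closed lid, without crushing the bottle. Leave the bottle standing where it is and do not disturb the other things on the counter.

Things in the scene. Friction and masses are not known exactly. Their poses are not given: they have to be found in the camera images.
- sauce_bottle: loose orange-red squeeze bottle with white flip-top cap, upright on the counter, 0.5 to 0.8 kg. Origin: centre of its underside; z up; x points from the cap's hinge to the cap's front. Body 78 mm in diameter up to 145 mm; screw cap 62 mm in diameter, its flat top (deck) 190 mm above the counter, with a spout stud 15 mm wide, 8.5 mm high in its middle
- hinge_line (a point): middle of the lid's hinge, at the rear edge of the cap's deck: 31 mm behind the bottle's axis, 190 mm above the counter; fixed to the bottle, with the bottle's axes (the hinge runs along y)
- flip_lid (a joint): lid angle (rad): 0 shut and home, 1.57 upright; it starts open, leaning back past upright by up to 40 degrees. The hinge holds it at any angle; under 1 N swings it. Coming down, its socket meets the spout's bead at about 0.14; pressed near the front it resists up to 6 to 10 N, gives way at about 0.06, snaps to 0 and the force drops to nothing. Home: below 0.025. Firm pressing: 5 to 25 N
- lid_press (a point): the place to press: on the lid's outer flat face, on its middle line, 52 mm from the hinge; moves with the lid (its x from hinge to front, z out of the outer face). The lid is a white shallow cup, 62 mm in diameter, outer face 12 mm above the hinge's plane (202 mm above the counter when shut), with an 8 mm thumb lip at the front, 70 mm from the hinge
- spice_jar: bystander: square dark red jar 80 x 80 mm with a round black cap, 180 mm high in all; origin at the centre of its underside
- mayo_jar: bystander: round cream jar with a blue cap, 84 mm in diameter, 145 mm high; origin at the centre of its underside
- ramekin: bystander: small white ramekin, 84 mm in diameter, 45 mm high, standing on the brown trivet; origin at the centre of its underside
- trivet: fixed square brown trivet, 130 x 130 x 8 mm; origin at the centre of its underside
Mind the look-alikes: they are no part of the job. Leave any turquoise look-alike of the sauce_bottle alone.

How it is judged:
By the outcome, as a careful person would: the job done as asked, in the order asked, and still so for the second after the job is handed in, while the arm keeps its last pose, push and grip.
It also fails if it takes over 48 s, if anything falls off the work surface, if the arm or the gripper's body presses on something with over 40 N, if the wrist force passes 120 N, or if a joint passes its speed limit or range.

## Robot

A 7-joint arm with a two-finger parallel gripper is mounted at the origin on the work surface. World frame = base frame: x ahead of the robot, y to its left, z up, the work surface at z = 0. Lengths are in m, angles in rad, forces in N, time in s.
With the tool pointing down it reaches from about 0.4 to 0.85 m from the base axis. Payload 10.4 kg.
Tool frame: the origin (TCP) lies midway between the tips of the shut fingers; the grasp point (between the pads) lies 19 mm behind it; z points along the fingers, y is the direction in which the jaws open and shut (so a half turn about z gives the same grasp; the last joint's range is limited). The gripper opens to 87 mm and grips with 3 to 60 N. Pads are 19 mm wide; open, the fingers measure 117 mm over their backs; the gripper's body (75 mm by 190 mm) begins 51 mm behind the grasp point.
Start: joints at [1.081, 0.332, -0.065, 1.46, 0.022, 1.35, -0.088], TCP at [0.281, -0.558, 0.223] pointing down, gripper open.
Joint ranges: [-2.6, 2.6], [-0.5, 2.12], [-1.47, 1.34], [0.16, 2.42], [-1.27, 4.41], [0.06, 2.06], [-2.6, 2.6]. Speed limits (rad/s): [2.22, 2.22, 2.79, 2.79, 3.14, 3.14, 3.14].

## Interface

Orientations are given as a unit quaternion [w, x, y, z].
In Python, from cell import manip gives the robot as it stands.
- The arm moves only by the tool send_rows, never from a script. Its argument "series" is a list of rows, each an object of numbers: "claw": the closure, from -1 (fully open) to 1 (shut); "x", "y", "z": the shift along the tool's x, y, z in mm; "wx", "wy", "wz": the turn, a rotation vector about the tool's x, y, z in degrees. A call has 1 to 12 rows; each row shifts and turns the pose as measured when the row begins, along the tool's axes as they then stand; what a row does not reach is not made up. A row lasts 1/10 s, in which the tool goes at most 50 mm and 8.59 degrees, less where a joint would pass 70% of its speed; a pose out of reach is approached as far as the arm can. A call with a gripper value outside its range is refused whole. The fingers move at their own pace and stop on an object; the grip force is fixed at half the most. Time passes only in rows, so rows that do not move let the fingers close. It gives the time, the measured TCP pose, the force and the opening at its end, in the units of the state.
- manip.get_obs(): the state, without advancing time (a new reading comes with each control period).
- manip.grab_frame(name): name is "scene" or "side" or "wrist"; returns (picture, depth): 400x640x3 uint8, red, green, blue; 400x640 float32, m along the optical axis (not along the pixel's ray), 0 where there is no reading.
- manip.camera_info(name): a dict with "camera_matrix" (3x3 intrinsics, pixels), "R" (3x3) and "t" (3): a world point X has camera coordinates R X + t. Camera axes: x right, y down, z forward; pixel columns grow to the right and rows downward; lengths in m; the calibration is good to about 2 mm. A picture is of the moment at which its call begins: read the wrist's pose just before it. camera_info takes no time and is no camera call; for the wrist camera it gives the pose at the moment of the call.
- manip.close_job(): hands the job in, once; it reports no verdict.
The state is a dict: "time_s": time; "joints": joint angles; "joint_velocities": joint speeds; "joint_efforts": joint torques, N m; "tcp_pos": TCP position; "tcp_rot": TCP orientation; "contact_force": force on the tool from outside, world axes, zero at the start; "moment": the same for the moment, N m; "finger_gap": opening from 0.0 (shut) to 1.0 (fully open).
Only numpy, scipy, OpenCV 4.12 (cv2) and the standard library are available. Lean on these libraries where they do the work, as an engineer would, in place of code of your own. Each camera call takes 0.05 s, during which the arm holds its last target.

## Working session

There is one attempt and no reset: what is moved stays moved. The work goes in short steps, Python scripts to look and compute and a tool call to move; the robot and the scene stay as the last step left them, time stands still between calls to the robot, and variables do not carry over. Pictures are saved under pics/ and viewed, and the job is handed in when it is done.

Besides the shell and the picture viewer there is one more tool, called after "Request:" as name(argument=value, ...) on one line, values as JSON. send_rows: Moves the arm, as the interface text tells. Its arguments: {"type":"object","properties":{"series":{"type":"array"}},"required":["series"]}

```bash
mkdir -p pics; ls; python3 - <<'E'
from cell import manip
import cv2,numpy as np
o=manip.get_obs();print({k:np.round(v,3).tolist() for k,v in o.items()})
for n in ["scene","side"]:
    p,d=manip.grab_frame(n);cv2.imwrite(f"pics/{n}0.png",p[:,:,::-1]);np.savez(f"pics/{n}0.npz",p=p,d=d)
    c=manip.camera_info(n);print(n,np.round(c["camera_matrix"],1).tolist(),np.round(c["R"],3).tolist(),np.round(c["t"],3).tolist())
E
```

```text
pics
{'time_s': 0.0, 'joints': [1.081, 0.333, -0.065, 1.461, 0.022, 1.35, -0.088], 'joint_velocities': [0.001, 0.0, 0.0, -0.001, -0.001, -0.001, 0.0], 'joint_efforts': [-0.0, -62.325, 0.025, -38.99, -0.061, 0.04, 0.0], 'tcp_pos': [0.281, -0.558, 0.222], 'tcp_rot': [-0.001, 0.973, 0.231, -0.0], 'contact_force': [-0.211, -0.36, 0.414], 'moment': [-0.044, -0.044, 0.018], 'finger_gap': 0.998}
scene [[373.7, 0.0, 321.5], [0.0, 373.7, 197.8], [0.0, 0.0, 1.0]] [[-0.582, 0.813, 0.004], [0.648, 0.467, -0.602], [-0.491, -0.348, -0.799]] [0.361, -0.292, 1.274]
side [[363.4, 0.0, 322.2], [0.0, 363.4, 199.6], [0.0, 0.0, 1.0]] [[0.847, -0.532, 0.006], [-0.411, -0.662, -0.627], [0.338, 0.528, -0.779]] [-0.524, 0.323, 0.756]
```

View pics/scene0.png

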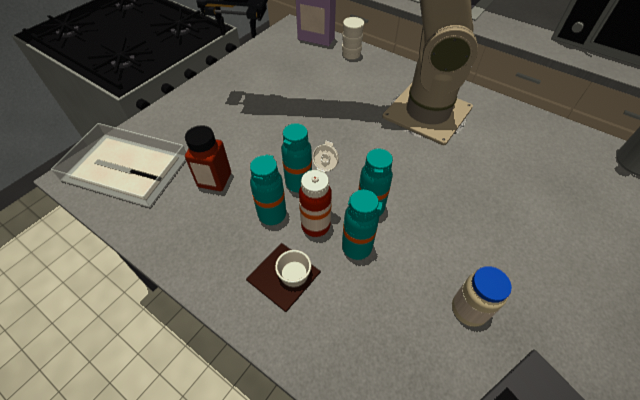

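View pics/side0.png

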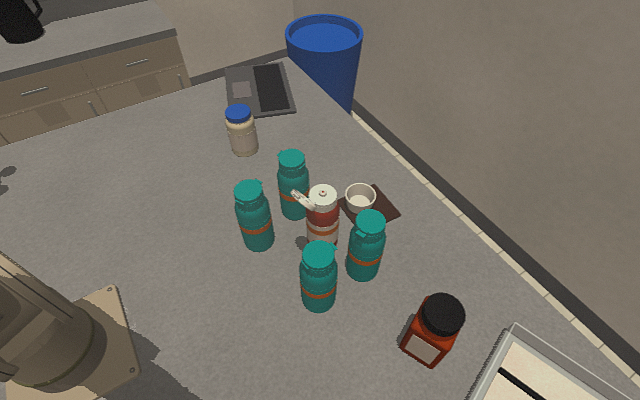

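The scene shows one red bottle with a white cap at (315,205), with its lid open at (325,157). In the side view it's at (322,215), lid at (303,199). Four turquoise look-alikes, with caps at scene (295,132), (264,165), (378,158) and (363,203), stand around it and must be left alone. Next I'll confirm this in a crop and measure.

```bash
cat > h.py <<'E'
from cell import manip
import cv2,numpy as np
def pts(n,d,c=None):
    c=c or manip.camera_info(n);K=np.array(c["camera_matrix"]);R=np.array(c["R"]);t=np.array(c["t"])
    v,u=np.mgrid[:d.shape[0],:d.shape[1]]
    X=np.stack([(u-K[0,2])/K[0,0]*d,(v-K[1,2])/K[1,1]*d,d],-1)
    return (X-t)@R
E
python3 - <<'E'
from h import *
for n,b in [("scene",(230,110,410,270)),("side",(220,140,410,320))]:
    z=np.load(f"pics/{n}0.npz");p,d=z['p'],z['d'];X=pts(n,d)
    x0,y0,x1,y1=b
    cv2.imwrite(f"pics/{n}0c.png",cv2.resize(p[y0:y1,x0:x1,::-1],None,fx=3.3,fy=3.3,interpolation=cv2.INTER_CUBIC)[:600,:800])
    hsv=cv2.cvtColor(p,cv2.COLOR_RGB2HSV)
    w=(hsv[...,1]<70)&(hsv[...,2]>110)&(X[...,2]>.165)&(X[...,2]<.3);m=np.zeros_like(w);m[y0:y1,x0:x1]=1;w&=m
    k,lab,st,ce=cv2.connectedComponentsWithStats(w.astype(np.uint8))
    for i in range(1,k):
        if st[i,4]>20:
            q=X[lab==i];print(n,st[i],ce[i].round(1),q.min(0).round(3),q.max(0).round(3),np.median(q,0).round(3))
            dk=q[abs(q[:,2]-.19)<.004];
            if len(dk)>20: print(' deck',len(dk),dk.min(0).round(3),dk.max(0).round(3),dk.mean(0).round(4))
    t=(hsv[...,0]>80)&(hsv[...,0]<95)&(hsv[...,1]>120)&(X[...,2]>.05)
    k,lab,st,ce=cv2.connectedComponentsWithStats((t&m).astype(np.uint8))
    for i in range(1,k):
        if st[i,4]>60:
            q=X[lab==i];q=q[q[:,2]>.18];print(' turq',ce[i].round(),(np.r_[q.mean(0),q.max(0)]if len(q) else 0))
E
```

```text
scene [ 301  140   38   57 1128] [320.2 168.8] [ 0.519 -0.078  0.165] [ 0.623 -0.01   0.248] [ 0.558 -0.043  0.193]
 deck 499 [ 0.545 -0.07   0.186] [ 0.623 -0.01   0.194] [ 0.5888 -0.04    0.1905]
 turq [296. 146.] [ 0.51339766 -0.15769964  0.20296704  1.02448016  0.28587024  0.84114803]
 turq [369. 195.] [0.53800337 0.07305592 0.20213953 1.02448016 0.28587024 0.84114803]
 turq [266. 179.] [ 0.64073224 -0.14803129  0.20456631  1.02448016  0.28587024  0.84114803]
 turq [293. 177.] 0
 turq [271. 209.] [1.02448016 0.28587024 0.84114803 1.02448016 0.28587024 0.84114803]
 turq [357. 245.] [1.02448016 0.28587024 0.84114803 1.02448016 0.28587024 0.84114803]
side [291 184  47  29 840] [317.8 197.8] [ 0.52  -0.079  0.165] [ 0.624 -0.01   0.247] [ 0.581 -0.05   0.189]
 deck 486 [ 0.554 -0.07   0.186] [ 0.624 -0.01   0.194] [ 0.5903 -0.0413  0.1884]
 turq [291. 170.] [0.57953754 0.07484016 0.20455985 0.6146591  0.12121773 0.79529162]
 turq [250. 204.] [0.45591446 0.04200398 0.20178141 0.49345344 0.07669985 0.79529162]
 turq [291. 204.] [ 0.32090885 -0.46432012  0.79529162  0.32090885 -0.46432012  0.79529162]
 turq [368. 235.] [ 0.6270297  -0.1634769   0.2013308   0.66250083 -0.12585903  0.79529162]
 turq [256. 236.] [ 0.32090885 -0.46432012  0.79529162  0.32090885 -0.46432012  0.79529162]
 turq [318. 267.] [ 0.50093946 -0.17191963  0.2020018   0.54298736 -0.13468766  0.79529162]
 turq [363. 267.] 0
 turq [319. 299.] 0
```

View pics/scene0c.png

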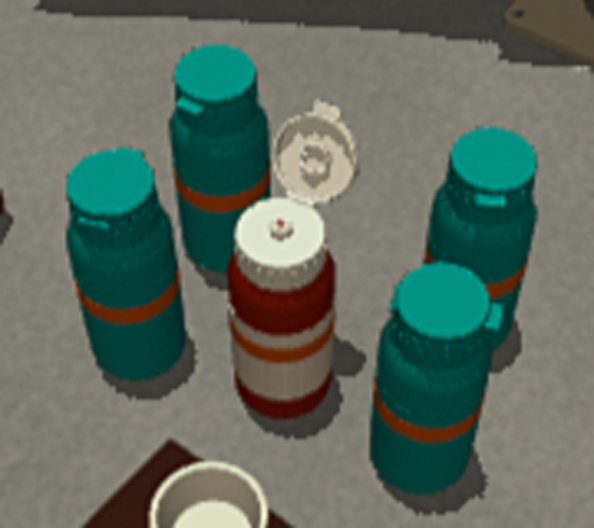

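View pics/side0c.png

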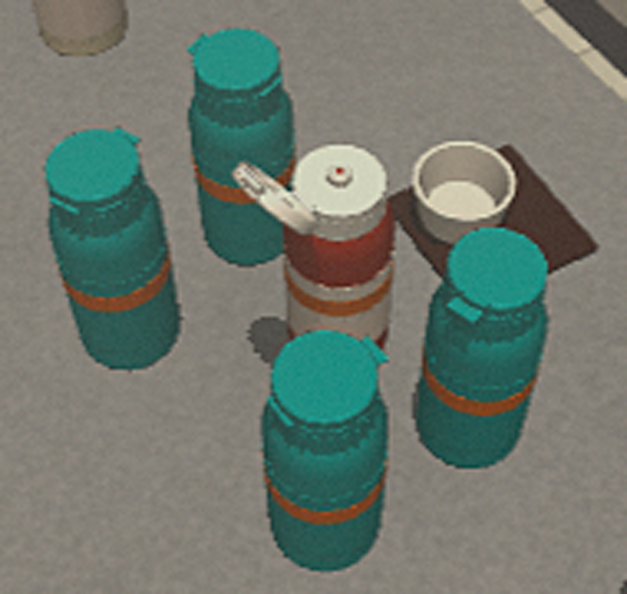

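```bash
python3 - <<'E'
from h import *
A=[];L=[]
for n,b in [("scene",(290,110,350,200)),("side",(285,175,345,220))]:
    z=np.load(f"pics/{n}0.npz");p,d=z['p'],z['d'];X=pts(n,d)
    x0,y0,x1,y1=b
    hsv=cv2.cvtColor(p,cv2.COLOR_RGB2HSV)
    w=(hsv[...,1]<70)&(X[...,2]>.165)&(X[...,2]<.3);m=np.zeros_like(w);m[y0:y1,x0:x1]=1;w&=m
    q=X[w]
    dk=q[(abs(q[:,2]-.19)<.004)&(q[:,0]>.556)]
    (c,r)=cv2.minEnclosingCircle((dk[:,:2]*1000).astype(np.float32));print(n,'deck circ',c,r)
    sp=q[(q[:,2]>.195)&(q[:,2]<.205)&(np.hypot(*(q[:,:2]-np.array(c)/1000).T)<.012)];print(' spout',len(sp),sp.mean(0))
    l=q[(q[:,2]>.203)];l=l[np.hypot(*(l[:,:2]-np.array(c)/1000).T)>.02]
    print(' lid',len(l),l.mean(0),l.min(0),l.max(0)); 
    u,s,vt=np.linalg.svd(l-l.mean(0));print(s/np.sqrt(len(l)),vt)
    i=l[:,2].argsort()[-8:];print(' top',l[i].mean(0))
E
```

```text
scene deck circ (589.5361328125, -9.927546501159668) 60.420284271240234
 spout 0 [nan nan nan]
 lid 423 [ 0.53347107 -0.04958339  0.22060151] [ 0.51924931 -0.07818046  0.20301696] [ 0.55788121 -0.01789599  0.24817241]
[0.01645212 0.01299136 0.00319037] [[-0.19606203  0.97539477  0.10082022]
 [-0.46184136 -0.18255052  0.86797342]
 [ 0.86502152  0.12361368  0.48626888]]
 top [ 0.52152023 -0.0521525   0.24691443]
side deck circ (588.5831909179688, -40.52361297607422) 35.71258544921875
 spout 18 [ 0.59234139 -0.04049591  0.19703381]
 lid 186 [ 0.53281262 -0.05780763  0.22702872] [ 0.52016479 -0.07857474  0.2030139 ] [ 0.55201541 -0.01661545  0.24730711]
[0.01705339 0.01343158 0.00309451] [[-0.23852633  0.95009034  0.20108092]
 [ 0.53650263  0.30150992 -0.78819839]
 [ 0.80948756  0.08012562  0.58164402]]
 top [ 0.52276261 -0.05285889  0.24506647]<stdin>:11: RuntimeWarning: Mean of empty slice.
  ret = um.true_divide(
```

The crop confirms it: the only red bottle with a white open cap is in the middle, and all the others are turquoise. Its axis is at about (0.591,-0.040), front yaw about 10.5°, and the lid leans back about 34°. I'll shut the fingers, rise, and align tool x with the bottle's front.

Request:
send_rows(series=[{"claw": 1, "z": -40}, {"claw": 1, "z": -40, "wz": 8}, {"claw": 1, "z": -20, "wz": 8}, {"claw": 1}, {"claw": 1}, {"claw": 1}])

```text
validation failed for argument at $.se...
```

```bash
cat >> h.py <<'E'
from scipy.spatial.transform import Rotation as Ro
yaw=np.radians(10.5);F=np.array([np.cos(yaw),np.sin(yaw),0]);S=np.array([-F[1],F[0],0])
AX=np.array([.591,-.0405,0]);H=AX-31e-3*F+[0,0,.19]
def rel():
    o=manip.get_obs();q=o["tcp_rot"];R=Ro.from_quat([q[1],q[2],q[3],q[0]]).as_matrix()
    p=np.array(o["tcp_pos"]);r=(p-H)*1000
    print("t",round(o["time_s"],2),"tcp",p.round(4),"rel hinge F,S,Z",np.round([r@F,r@S,r[2]],1),"toolx yaw",np.degrees(np.arctan2(R[1,0],R[0,0])).round(1),"toolz",R[:,2].round(3),"force",np.round(o["contact_force"],2),"gap",round(float(o["finger_gap"]),3))
    return p,R
def to(a,s,z):
    p,R=rel();t=H+(a*F+s*S)*1e-3+[0,0,z*1e-3];print("tool shift mm",(R.T@(t-p)*1000).round(1))
E
python3 -c "
from h import *
to(-85,0,90)"
```

```text
t 0.1 tcp [ 0.2811 -0.5578  0.2218] rel hinge F,S,Z [-367.9 -452.2   31.8] toolx yaw 26.8 toolz [-0.001  0.001 -1.   ] force [-0.18  0.31  0.85] gap 0.998
tool shift mm [ 398.2 -355.   -57.7]
```

The call was refused, so I'll try again with every key filled in.

Request:
send_rows(series=[{"claw": 1, "x": 0, "y": 0, "z": -40, "wx": 0, "wy": 0, "wz": 0}, {"claw": 1, "x": 0, "y": 0, "z": -40, "wx": 0, "wy": 0, "wz": 8}, {"claw": 1, "x": 0, "y": 0, "z": -20, "wx": 0, "wy": 0, "wz": 8}, {"claw": 1, "x": 0, "y": 0, "z": 0, "wx": 0, "wy": 0, "wz": 0}])

```text
time_s: 0.5
tcp_pos: [0.2803, -0.5567, 0.322]
tcp_rot: [-0.004, 0.996, 0.089, -0.002]
contact_force: [0.8, -0.3, 0.1]
finger_gap: 0.721
```

```bash
python3 -c "
from h import *
to(-85,0,100)"
```

```text
t 0.5 tcp [ 0.2803 -0.5567  0.322 ] rel hinge F,S,Z [-368.6 -450.9  132. ] toolx yaw 10.2 toolz [-0.004  0.007 -1.   ] force [ 0.76 -0.28  0.13] gap 0.721
tool shift mm [ 281.  -452.3   34.7]
```

Request:
send_rows(series=[{"claw": 1, "x": 25, "y": -40, "z": 0, "wx": 0, "wy": 0, "wz": 0}, {"claw": 1, "x": 25, "y": -40, "z": 0, "wx": 0, "wy": 0, "wz": 0}, {"claw": 1, "x": 25, "y": -40, "z": 0, "wx": 0, "wy": 0, "wz": 0}, {"claw": 1, "x": 25, "y": -40, "z": 0, "wx": 0, "wy": 0, "wz": 0}, {"claw": 1, "x": 25, "y": -40, "z": 0, "wx": 0, "wy": 0, "wz": 0}, {"claw": 1, "x": 25, "y": -40, "z": 0, "wx": 0, "wy": 0, "wz": 0}, {"claw": 1, "x": 25, "y": -40, "z": 0, "wx": 0, "wy": 0, "wz": 0}, {"claw": 1, "x": 25, "y": -40, "z": 0, "wx": 0, "wy": 0, "wz": 0}, {"claw": 1, "x": 25, "y": -40, "z": 0, "wx": 0, "wy": 0, "wz": 0}, {"claw": 1, "x": 25, "y": -40, "z": 0, "wx": 0, "wy": 0, "wz": 0}, {"claw": 1, "x": 20, "y": -30, "z": 0, "wx": 0, "wy": 0, "wz": 0}, {"claw": 1, "x": 0, "y": 0, "z": 0, "wx": 0, "wy": 0, "wz": 0}])

```text
time_s: 1.7
tcp_pos: [0.4658, -0.0636, 0.3099]
tcp_rot: [-0.008, 0.995, 0.102, -0.009]
contact_force: [0.1, -1.2, -0.4]
finger_gap: 0.005
```

```bash
python3 - <<'E'
from h import *
to(-85,0,100)
p,d=manip.grab_frame("wrist");cv2.imwrite("pics/w1.png",p[:,:,::-1])
E
```

```text
t 1.7 tcp [ 0.4658 -0.0636  0.3099] rel hinge F,S,Z [-9.630e+01  1.000e-01  1.199e+02] toolx yaw 11.7 toolz [-0.02   0.013 -1.   ] force [ 0.11 -1.24 -0.4 ] gap 0.005
tool shift mm [11.6  0.7 19.7]
```

View pics/w1.png

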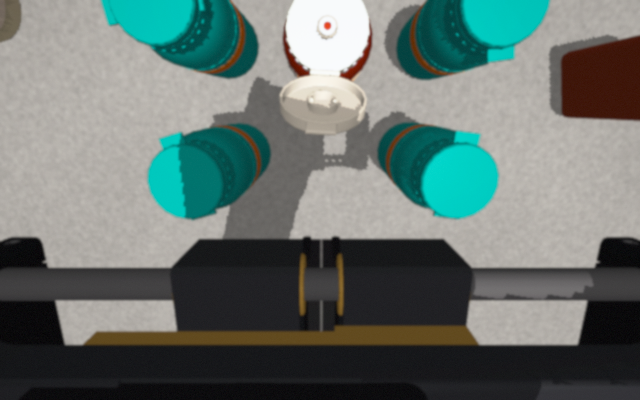

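The wrist view shows the deck with its spout at (327,26) and the lid in line with the fingers at (323,102). The gap between the look-alikes is free. I'll refine the axis, yaw and lid angle from this view.

```bash
python3 - <<'E'
from h import *
c=manip.camera_info("wrist");p,d=manip.grab_frame("wrist");X=pts("wrist",d,c)
m=np.zeros(d.shape,bool);m[0:75,280:375]=1
q=X[m&(abs(X[...,2]-.19)<.004)];
A=np.c_[2*q[:,:2],np.ones(len(q))]
print('deck',len(q),q.mean(0),q.min(0),q.max(0))
sp=X[0:50,300:350].reshape(-1,3);sp=sp[(sp[:,2]>.195)&(sp[:,2]<.205)];print('spout',len(sp),sp.mean(0))
m[:]=0;m[70:140,270:375]=1
l=X[m&(X[...,2]>.2)&(X[...,2]<.27)]
for ax in (F,S):
    r=(l-H)@ax*1000;print(r.min().round(1),r.max().round(1))
print('z',l[:,2].min(),l[:,2].max())
top=l[l[:,2]>l[:,2].max()-.003];print('top',top.mean(0),((top.mean(0)-H)@F*1000).round(1),((top.mean(0)-H)@S*1000).round(1))
s0=(sp.mean(0)-H)*1000;print('spout rel',s0@F,s0@S)
E
```

```text
deck 4726 [ 0.58721959 -0.04058138  0.19065955] [ 0.55711948 -0.07018174  0.18625229] [ 0.61430116 -0.00875292  0.19399917]
spout 395 [ 0.59177931 -0.03970457  0.19853177]
-40.8 -5.3
-28.3 32.7
z 0.20002381281214643 0.24890874625347084
top [ 0.52175334 -0.0502207   0.24719006] -38.9 3.1
spout rel 31.911215633243458 0.6400897214603806
```

```bash
sed -i 's/radians(10.5)/radians(9.3)/;s/AX=.*;H/AX=np.array([.5915,-.0400,0]);H/' h.py; python3 -c "
from h import *
to(-75,0,38)"
```

```text
t 1.8 tcp [ 0.4648 -0.0682  0.3098] rel hinge F,S,Z [-98.6  -7.4 119.8] toolx yaw 11.4 toolz [-0.02   0.012 -1.   ] force [-0.17 -0.81  0.2 ] gap 0.005
tool shift mm [25.3 -5.2 81.5]
```

Request:
send_rows(series=[{"claw": 1, "x": 0, "y": -7, "z": 20, "wx": 0, "wy": 0, "wz": 2}, {"claw": 1, "x": 5, "y": 0, "z": 20, "wx": 0, "wy": 0, "wz": 0}, {"claw": 1, "x": 5, "y": 0, "z": 20, "wx": 0, "wy": 0, "wz": 0}, {"claw": 1, "x": 5, "y": 0, "z": 15, "wx": 0, "wy": 0, "wz": 0}, {"claw": 1, "x": 3, "y": 0, "z": 5, "wx": 0, "wy": 0, "wz": 0}])

```text
time_s: 2.3
tcp_pos: [0.4774, -0.066, 0.225]
tcp_rot: [-0.006, 0.997, 0.078, -0.011]
contact_force: [0.1, 0.2, 0.6]
finger_gap: 0.001
```

```bash
python3 -c "
from h import *
to(-60,0,38)
p,d=manip.grab_frame('side');cv2.imwrite('pics/s2.png',cv2.resize(p[120:280,210:410,::-1],None,fx=3.5,fy=3.5))"
```

```text
t 2.3 tcp [ 0.4774 -0.066   0.225 ] rel hinge F,S,Z [-85.8  -7.3  35. ] toolx yaw 8.9 toolz [-0.022  0.01  -1.   ] force [0.09 0.18 0.55] gap 0.001
tool shift mm [25.7 -7.5 -3.4]
```

View pics/s2.png

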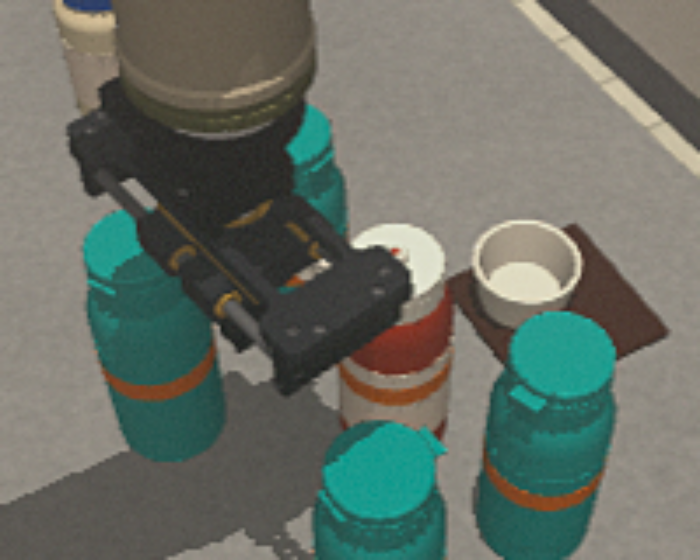

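The side view shows the fingers behind the lid and clear of the turquoise bottles. Next: centre sideways, then edge forward.

Request:
send_rows(series=[{"claw": 1, "x": 5, "y": -8, "z": -1, "wx": 0, "wy": 0, "wz": 0}, {"claw": 1, "x": 7, "y": -2, "z": -1, "wx": 0, "wy": 0, "wz": 0}, {"claw": 1, "x": 7, "y": 0, "z": -1, "wx": 0, "wy": 0, "wz": 0}, {"claw": 1, "x": 7, "y": 0, "z": 0, "wx": 0, "wy": 0, "wz": 0}])

```text
time_s: 2.75
tcp_pos: [0.5036, -0.0529, 0.2298]
tcp_rot: [-0.005, 0.997, 0.077, -0.01]
contact_force: [0.5, 0.4, 0.3]
finger_gap: 0.005
```

```bash
python3 -c "
from h import *
to(-30,0,38)"
```

```text
t 2.75 tcp [ 0.5036 -0.0529  0.2298] rel hinge F,S,Z [-57.8   1.5  39.8] toolx yaw 8.8 toolz [-0.02   0.009 -1.   ] force [0.51 0.44 0.27] gap 0.005
tool shift mm [27.9  1.3  1.3]
```

Request:
send_rows(series=[{"claw": 1, "x": 7, "y": 0, "z": 0, "wx": 0, "wy": 0, "wz": 0}, {"claw": 1, "x": 7, "y": 0, "z": 0, "wx": 0, "wy": 0, "wz": 0}, {"claw": 1, "x": 7, "y": 0, "z": 0, "wx": 0, "wy": 0, "wz": 0}, {"claw": 1, "x": 7, "y": 0, "z": 0, "wx": 0, "wy": 0, "wz": 0}, {"claw": 1, "x": 7, "y": 0, "z": 0, "wx": 0, "wy": 0, "wz": 0}])

```text
time_s: 3.25
tcp_pos: [0.5418, -0.0472, 0.2297]
tcp_rot: [-0.005, 0.997, 0.077, -0.01]
contact_force: [-1.0, -1.3, 0.2]
finger_gap: 0.006
```

```bash
python3 -c "
from h import *
to(-13,0,45)
p,d=manip.grab_frame('scene');cv2.imwrite('pics/c3.png',cv2.resize(p[110:260,240:400,::-1],None,fx=3.5,fy=3.5))
p,d=manip.grab_frame('side');cv2.imwrite('pics/s3.png',cv2.resize(p[120:280,210:410,::-1],None,fx=3.5,fy=3.5))"
```

```text
t 3.25 tcp [ 0.5418 -0.0472  0.2297] rel hinge F,S,Z [-19.2   0.9  39.7] toolx yaw 8.8 toolz [-0.02   0.009 -1.   ] force [-1.03 -1.32  0.23] gap 0.006
tool shift mm [ 6.1  0.8 -5.5]
```

View pics/c3.png

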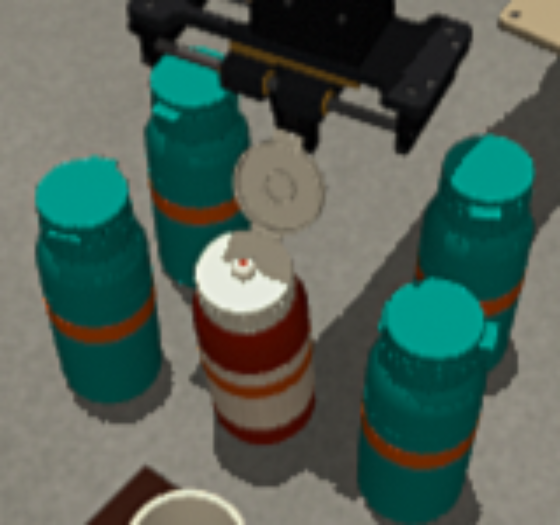

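View pics/s3.png

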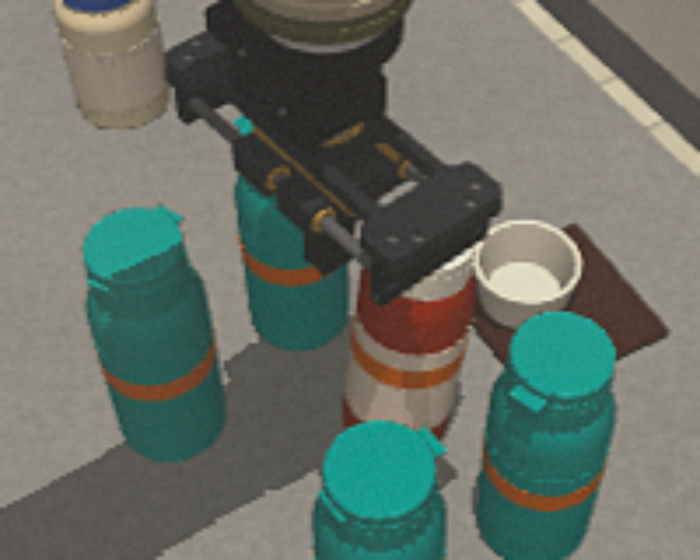

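The lid is now about upright, leaning on the fingertips, and the bottle hasn't moved. I'll carry it over along the arc.

Request:
send_rows(series=[{"claw": 1, "x": 4, "y": 0, "z": -8, "wx": 0, "wy": 0, "wz": 0}, {"claw": 1, "x": 5, "y": 0, "z": -8, "wx": 0, "wy": 0, "wz": 0}, {"claw": 1, "x": 7, "y": 0, "z": 0, "wx": 0, "wy": 0, "wz": 0}, {"claw": 1, "x": 7, "y": 0, "z": 0, "wx": 0, "wy": 0, "wz": 0}, {"claw": 1, "x": 7, "y": 0, "z": 3, "wx": 0, "wy": 0, "wz": 0}, {"claw": 1, "x": 7, "y": 0, "z": 4, "wx": 0, "wy": 0, "wz": 0}])

```text
time_s: 3.95
tcp_pos: [0.5816, -0.0413, 0.24]
tcp_rot: [-0.005, 0.997, 0.077, -0.009]
contact_force: [-0.9, -0.2, 0.0]
finger_gap: 0.005
```

```bash
python3 -c "
from h import *
to(34,0,38)
p,d=manip.grab_frame('scene');cv2.imwrite('pics/c4.png',cv2.resize(p[110:260,240:400,::-1],None,fx=3.5,fy=3.5))"
```

```text
t 3.95 tcp [ 0.5816 -0.0413  0.24  ] rel hinge F,S,Z [21.   0.4 50. ] toolx yaw 8.8 toolz [-0.018  0.009 -1.   ] force [-0.91 -0.17  0.01] gap 0.005
tool shift mm [13.2  0.4 11.7]
```

View pics/c4.png

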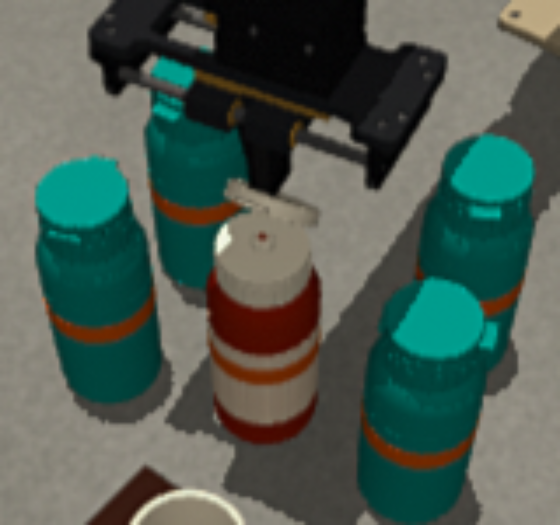

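Compared with the first picture, the bottle's top tipped forward a little in the upright-lid frame (spout about 10 px off). It's upright again now, with the spout back at about (315,178). So I'll go slower and push mostly downward near the lid's front.

Request:
send_rows(series=[{"claw": 1, "x": 4, "y": 0, "z": 2, "wx": 0, "wy": 0, "wz": 0}, {"claw": 1, "x": 4, "y": 0, "z": 2, "wx": 0, "wy": 0, "wz": 0}, {"claw": 1, "x": 4, "y": 0, "z": 3, "wx": 0, "wy": 0, "wz": 0}, {"claw": 1, "x": 3, "y": 0, "z": 3, "wx": 0, "wy": 0, "wz": 0}, {"claw": 1, "x": 0, "y": 0, "z": 0, "wx": 0, "wy": 0, "wz": 0}])

```text
time_s: 4.5
tcp_pos: [0.5976, -0.0382, 0.2262]
tcp_rot: [-0.006, 0.997, 0.077, -0.01]
contact_force: [-1.3, 0.7, -0.2]
finger_gap: 0.002
```

```bash
python3 -c "
from h import *
to(45,0,27)
p,d=manip.grab_frame('scene');cv2.imwrite('pics/c5.png',cv2.resize(p[110:260,240:400,::-1],None,fx=3.5,fy=3.5))"
```

```text
t 4.5 tcp [ 0.5976 -0.0382  0.2262] rel hinge F,S,Z [37.3  0.8 36.2] toolx yaw 8.8 toolz [-0.021  0.01  -1.   ] force [-1.31  0.7  -0.21] gap 0.002
tool shift mm [7.9 0.8 9.1]
```

View pics/c5.png

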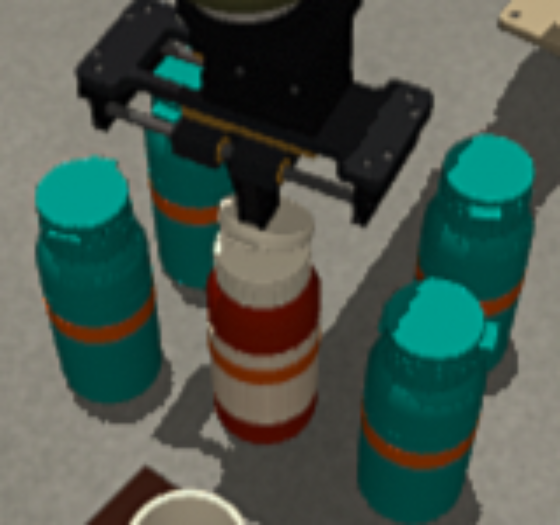

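The lid is over the cap, about 25° open, with the tips near its front. The bottle is upright. Lowering on.

Request:
send_rows(series=[{"claw": 1, "x": 3, "y": 0, "z": 3, "wx": 0, "wy": 0, "wz": 0}, {"claw": 1, "x": 3, "y": 0, "z": 3, "wx": 0, "wy": 0, "wz": 0}, {"claw": 1, "x": 3, "y": 0, "z": 3, "wx": 0, "wy": 0, "wz": 0}, {"claw": 1, "x": 2, "y": 0, "z": 2, "wx": 0, "wy": 0, "wz": 0}, {"claw": 1, "x": 2, "y": 0, "z": 2, "wx": 0, "wy": 0, "wz": 0}, {"claw": 1, "x": 0, "y": 0, "z": 0, "wx": 0, "wy": 0, "wz": 0}])

```text
time_s: 5.15
tcp_pos: [0.6111, -0.0361, 0.2124]
tcp_rot: [-0.005, 0.997, 0.077, -0.01]
contact_force: [-1.0, 1.1, -0.9]
finger_gap: 0.006
```

```bash
python3 -c "
from h import *
to(51,0,20)"
```

```text
t 5.15 tcp [ 0.6111 -0.0361  0.2124] rel hinge F,S,Z [51.   0.7 22.4] toolx yaw 8.8 toolz [-0.02   0.009 -1.   ] force [-1.03  1.09 -0.91] gap 0.006
tool shift mm [0.1 0.7 2.4]
```

Request:
send_rows(series=[{"claw": 1, "x": 0, "y": 0, "z": 1, "wx": 0, "wy": 0, "wz": 0}, {"claw": 1, "x": 0, "y": 0, "z": 1, "wx": 0, "wy": 0, "wz": 0}])

```text
time_s: 5.35
tcp_pos: [0.6113, -0.0361, 0.2105]
tcp_rot: [-0.005, 0.997, 0.077, -0.01]
contact_force: [0.6, -0.6, 1.1]
finger_gap: 0.005
```

Request:
send_rows(series=[{"claw": 1, "x": 0, "y": 0, "z": 1, "wx": 0, "wy": 0, "wz": 0}, {"claw": 1, "x": 0, "y": 0, "z": 1, "wx": 0, "wy": 0, "wz": 0}])

```text
time_s: 5.55
tcp_pos: [0.6117, -0.036, 0.2092]
tcp_rot: [-0.005, 0.997, 0.077, -0.009]
contact_force: [-0.4, -0.2, 4.4]
finger_gap: 0.006
```

Request:
send_rows(series=[{"claw": 1, "x": 0, "y": 0, "z": 1, "wx": 0, "wy": 0, "wz": 0}, {"claw": 1, "x": 0, "y": 0, "z": 1, "wx": 0, "wy": 0, "wz": 0}])

```text
time_s: 5.75
tcp_pos: [0.6121, -0.036, 0.208]
tcp_rot: [-0.005, 0.997, 0.077, -0.008]
contact_force: [-0.4, -0.3, 6.1]
finger_gap: 0.002
```

Request:
send_rows(series=[{"claw": 1, "x": 0, "y": 0, "z": 1, "wx": 0, "wy": 0, "wz": 0}, {"claw": 1, "x": 0, "y": 0, "z": 1, "wx": 0, "wy": 0, "wz": 0}])

```text
time_s: 5.95
tcp_pos: [0.6126, -0.0359, 0.2071]
tcp_rot: [-0.005, 0.997, 0.077, -0.007]
contact_force: [-0.2, 1.1, 3.7]
finger_gap: 0.004
```

Request:
send_rows(series=[{"claw": 1, "x": 0, "y": 0, "z": 1, "wx": 0, "wy": 0, "wz": 0}, {"claw": 1, "x": 0, "y": 0, "z": 1, "wx": 0, "wy": 0, "wz": 0}])

```text
time_s: 6.15
tcp_pos: [0.6125, -0.0358, 0.2052]
tcp_rot: [-0.005, 0.997, 0.077, -0.007]
contact_force: [0.4, 0.3, 0.5]
finger_gap: 0.012
```

Request:
send_rows(series=[{"claw": 1, "x": 0, "y": 0, "z": 1, "wx": 0, "wy": 0, "wz": 0}, {"claw": 1, "x": 0, "y": 0, "z": 1, "wx": 0, "wy": 0, "wz": 0}])

```text
time_s: 6.35
tcp_pos: [0.612, -0.0359, 0.2022]
tcp_rot: [-0.005, 0.997, 0.077, -0.007]
contact_force: [1.4, -0.1, 4.6]
finger_gap: 0.002
```

The resistance peaked at about 6 N and then dropped to about 0.5 N, which is the snap. The tips now meet the shut lid at z=0.202. Next I'll build up firm pressure.

Request:
send_rows(series=[{"claw": 1, "x": 0, "y": 0, "z": 1, "wx": 0, "wy": 0, "wz": 0}, {"claw": 1, "x": 0, "y": 0, "z": 1, "wx": 0, "wy": 0, "wz": 0}])

```text
time_s: 6.55
tcp_pos: [0.6129, -0.0358, 0.2019]
tcp_rot: [-0.005, 0.997, 0.077, -0.006]
contact_force: [-1.3, -0.6, 10.0]
finger_gap: 0.006
```

Request:
send_rows(series=[{"claw": 1, "x": 0, "y": 0, "z": 2, "wx": 0, "wy": 0, "wz": 0}])

```text
time_s: 6.65
tcp_pos: [0.6138, -0.0357, 0.2016]
tcp_rot: [-0.005, 0.997, 0.077, -0.005]
contact_force: [-1.7, 0.4, 14.9]
finger_gap: 0.006
```

```bash
python3 -c "
from h import *
to(52,0,12)
p,d=manip.grab_frame('scene');cv2.imwrite('pics/c6.png',cv2.resize(p[110:260,240:400,::-1],None,fx=3.5,fy=3.5))
rel()"
```

```text
t 6.65 tcp [ 0.6138 -0.0357  0.2016] rel hinge F,S,Z [53.7  0.6 11.6] toolx yaw 8.8 toolz [-0.01   0.008 -1.   ] force [-1.66  0.43 14.94] gap 0.006
tool shift mm [-1.7  0.6 -0.4]
t 6.7 tcp [ 0.6139 -0.0357  0.2017] rel hinge F,S,Z [53.8  0.6 11.7] toolx yaw 8.8 toolz [-0.01   0.008 -1.   ] force [-0.63 -0.04 13.2 ] gap 0.011
```

View pics/c6.png

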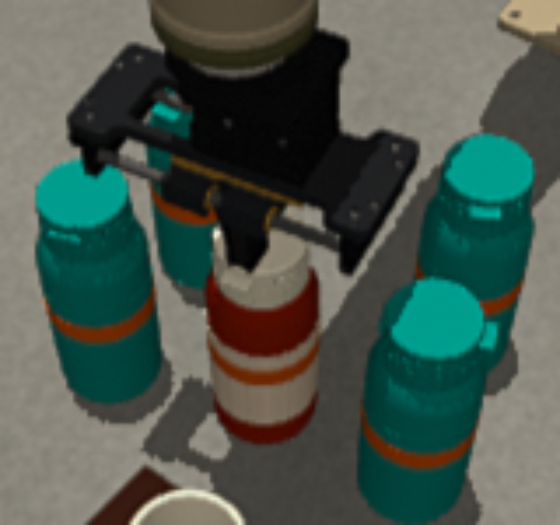

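The lid looks shut, the bottle is upright, and the tips are pressing on the front middle. Now I'll check that the force holds over time and that nothing else has shifted.

```bash
python3 - <<'E'
from h import *
for i in range(6):
    p,d=manip.grab_frame('side');o=manip.get_obs();print(round(o['time_s'],2),np.round(o['contact_force'],1),np.round(o['tcp_pos'],4))
cv2.imwrite('pics/s6.png',cv2.resize(p[120:280,210:410,::-1],None,fx=3.5,fy=3.5))
X=pts('side',d);q=X[180:240,290:350].reshape(-1,3)
hsv=cv2.cvtColor(p,cv2.COLOR_RGB2HSV)[180:240,290:350].reshape(-1,3)
w=(hsv[:,1]<60)&(hsv[:,2]>130)&(q[:,2]>.196)&(q[:,2]<.215)&(np.hypot(q[:,0]-.5915,q[:,1]+.04)<.035)
l=q[w];print(len(l),l.mean(0),'z range',np.percentile(l[:,2],[5,50,95]))
z=np.load('pics/side0.npz');df=(np.abs(p.astype(int)-z['p']).sum(2)>90);cv2.imwrite('pics/diff.png',(df*255).astype(np.uint8))
E
```

```text
6.75 [-1.9 -0.9 12.7] [ 0.6139 -0.0357  0.2018]
6.8 [-0.6 -0.6 12. ] [ 0.6138 -0.0357  0.2017]
6.85 [-1.1 -0.1 12.5] [ 0.6138 -0.0357  0.2018]
6.9 [-1.4 -0.3 11.7] [ 0.6138 -0.0357  0.2018]
6.95 [-2.2 -0.5 12.2] [ 0.6138 -0.0357  0.2018]
7.0 [-0.6 -0.5 11.8] [ 0.6138 -0.0358  0.2018]
406 [ 0.59055519 -0.04280659  0.19989599] z range [0.19813828 0.19997053 0.20179092]
```

View pics/s6.png

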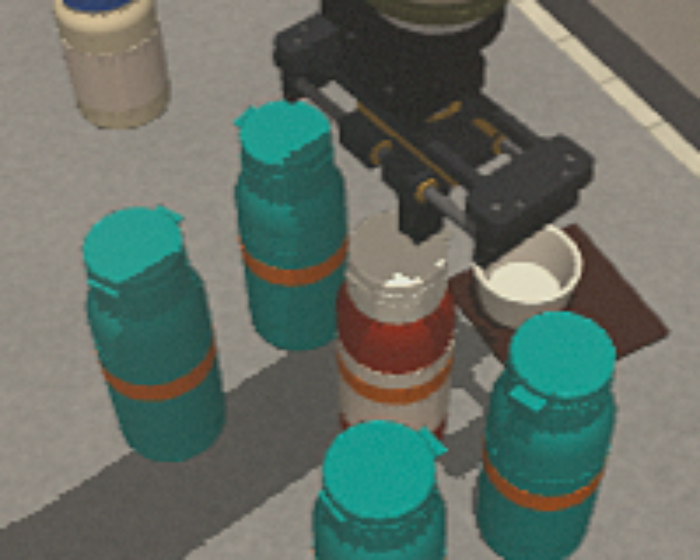

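View pics/diff.png

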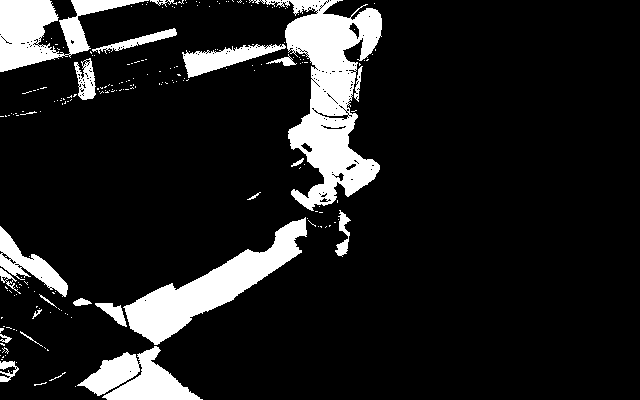

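The lid is flat and shut at about 0.20 m, the force holds at about 12 N, and only the arm, its shadow and the lid changed. I'll hand in.

```bash
python3 -c "
from h import *
print(manip.close_job());rel()"
```

```text
the job is handed in; nothing more can be done
None
the job is handed in; nothing more can be done
```

The lid is shut, and I handed the job in with the shut fingertips still pressing on it about 2 mm ahead of the press point. I swung it over from behind, lowered it, and pressed until it snapped. The force read about 6 N before the snap and 0.5 N just after it.

**Last checks (at 7.0 s of the 48 s):**
- **Press force:** it settled from 15 N to a steady 12 N or so, within the 5–25 N asked for.
- **Lid:** it measured flat at about 200 mm by camera, and the fingertips rested at 201.8 mm. The nominal height is 202 mm, and the calibration is good to about 2 mm.
- **Bottle and surroundings:** the bottle stands upright with its base where it was. In the side view, nothing else on the counter moved, including the turquoise look-alikes.

**One slip:** while the lid was near upright, my push tipped the bottle's top forward by an estimated 15 mm. It settled back upright, and I pushed more slowly and mostly downward from there. The reported forces stayed low then, about 1–2 N.

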